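# Square up two cartons in the corner stop

### The arm

A 6-joint arm with a two-finger parallel gripper is mounted at the origin on a cart in front of the work surface, level with it; the furniture and walls round the work are solid. World frame = base frame: x ahead of the robot, y to its left, z up, the work surface at z = 0. Lengths are in m, angles in rad, forces in N, time in s.
With the tool pointing down it reaches from about 0.35 to 0.95 m from the base axis. Payload 17.4 kg.
Tool frame: the origin (TCP) lies at the very end of the fingers, on their centre line; the grasp point (between the pads) lies 19 mm behind it (bot.tcp_to_grasp is the distance from the TCP to the grasp point, in m); z points along the fingers, y is the line along which they close (so a half turn about z gives the same grasp; the last joint's range is limited). The gripper opens to 93 mm and grips with 3 to 60 N. Pads are 15 mm wide; open, the fingers measure 128 mm over their backs; the gripper's body (75 mm by 188 mm) begins 65 mm behind the grasp point.
Start: joints at [-1.32, 0.116, 1.442, -0, 1.584, -0.038], TCP at [0.192, -0.647, 0.219] pointing down, gripper open.
Joint ranges: [-2.83, 2.83], [-0.83, 2.19], [0.07, 2.5], [-1.14, 4.28], [0.01, 3], [-2.97, 2.97]. Speed limits (rad/s): [1.89, 1.89, 2.22, 3.14, 3.14, 3.14].

### API

Orientations are given as a rotation vector (axis times angle).
In Python, from rig import bot gives the robot as it stands. Calls block until the motion is done:
- bot.move_pose(position, orientation): joint-space move of the TCP to a pose.
- bot.move_straight(position, rotation=None, v=0.15, until_force=None): straight line of the TCP; rotation=None keeps the orientation; v is the mean speed in m/s. With until_force (N) it stops when the force on the tool has changed by that much, and returns True; else False.
- bot.move_j(angles): joint-space move.
- bot.move_gripper(opening): finger opening in m; the grip force is fixed at half the most; returns when the fingers have stopped.
- bot.wait(seconds).
- bot.ik(position, orientation): joint angles nearest the present ones, or None.
- bot.camera(name): name is "side" or "top"; returns a dict with "color" (384x512x3 uint8, red, green, blue), "z_map" (384x512 float32, m along the optical axis (not along the pixel's ray), 0 where there is no reading), "intrinsics" (3x3 intrinsics, pixels), "R" (3x3) and "t" (3): a world point X has camera coordinates R X + t. Camera axes: x right, y down, z forward; pixel columns grow to the right and rows downward; lengths in m; the calibration is good to about 2 mm. A picture is of the moment at which its call begins.
A pose or a line that the arm cannot do raises bot.Unreachable and nothing moves.
- bot.hand_in(): hands the job in; it is judged then, once.
Readings, each from a call of its own:
- bot.current_time(): time.
- bot.current_q(): joint angles.
- bot.current_qd(): joint speeds.
- bot.current_tau(): joint torques, N m.
- bot.current_position(): TCP position.
- bot.current_tcp_rot(): TCP orientation.
- bot.current_force(): force on the tool from outside, world axes, zero at the start.
- bot.current_ft_torque(): the same for the moment, N m.
- bot.current_grip_width(): finger opening in m.
- bot.current_grip_force(): force on a finger pad.
Only numpy, scipy, OpenCV 4.12 (cv2) and the standard library are available. Lean on these libraries where they do the work, as an engineer would, in place of code of your own. Each camera call takes 0.05 s, during which the arm holds its last target. There are 200 camera calls.

### The job

Push the two small cartons along the worktop into one closed row in the metal corner stop: the long side of each flush against the long bar, the end of the first carton against the short bar, and the second carton up against the first, in either order. Only push them: do not lift or tip them over, and leave the tape roll, the calculator and the marker pen where they are. Finish with the gripper clear of everything.

Things in the scene. Friction and masses are not known exactly. Their poses are not given: they have to be found in the camera images.
- stop: L-shaped corner stop of aluminium angle, fixed. Origin: inner corner, on the worktop. Long bar: 360 mm along its +y, inner face x = 0, cartons go on the -x side (towards the robot). Short bar: 80 mm along its -x, inner face y = 0, cartons go on the +y side. Bars 30 mm high, 4 mm thick, with feet 3 mm high to 18 mm outside. z up; its axes are within 0.12 rad of the world's.
- carton_long: longer of two printed card boxes, loose, lying flat: 60 mm (its x) by 88 mm (its y, the long side) by 45 mm high, 0.26 to 0.48 kg. Origin: centre of its underside. It starts on the robot's side of the long bar, clear of both bars, its y axis within 0.45 rad of the long bar. Which carton is nearer the short bar varies. In the row its origin is 30 mm from the long bar's inner face.
- carton_short: shorter of two printed card boxes, loose, lying flat: 56 mm (its x) by 70 mm (its y, the long side) by 39 mm high, 0.11 to 0.21 kg. Origin: centre of its underside. It starts like the longer one, in the other place (centres 100 mm or more apart). In the row its origin is 28 mm from the long bar's inner face.
- tape_roll: bystander: roll of clear packing tape lying flat on the left of the work, 114 mm across, 49 mm high, loose. Origin: centre of its underside.
- calculator: bystander: black desk calculator lying flat on the right of the work, 116 mm (its x) by 69 mm by 15 mm high, loose. Origin: centre of its underside.
- marker: bystander: white marker pen with a blue cap lying near the front edge of the worktop, 148 mm long (its y), 16 mm thick, loose. Origin: under its middle.
Mind the look-alikes: they are no part of the job. What is shaped like the carton_short but purple is not meant.

How it is judged:
At the end, for the whole second after the job is handed in: Both cartons at rest on the worktop, long sides to the long bar (under 0.06 rad off, centre at most 4 mm too far out); the first within 4 mm of the short bar, the second's centre within 7 mm of its place in a closed row, either order. Bystanders moved under 20 mm (x of carton_long in the frame of stop between -0.034 and -0.027 m and angle between the y axis of each of carton_long, carton_short and the y axis of stop, either way round below 0.06 rad and height (world z) of each of carton_long, carton_short below 0.004 m and angle between each of carton_long, carton_short's own z axis and vertical below 0.05 rad and linear speed of each of carton_long, carton_short below 0.01 m/s and x of carton_short in the frame of stop between -0.032 and -0.025 m and ((y of carton_long in the frame of stop between 0.041 and 0.048 m and y of carton_short in the frame of stop between 0.118 and 0.13 m) or (y of carton_short in the frame of stop between 0.032 and 0.039 m and y of carton_long in the frame of stop between 0.109 and 0.121 m)) and distance of each of tape_roll, calculator, marker from where it was at the start of the episode below 0.02 m); the robot touches nothing.
It fails at once if the longer carton is lifted off the worktop (8 mm) or tipped over (0.3 rad) (height (world z) of carton_long above 0.008 m or angle between carton_long's own z axis and vertical above 0.3 rad).
It fails at once if the shorter carton is lifted off the worktop (8 mm) or tipped over (0.3 rad) (height (world z) of carton_short above 0.008 m or angle between carton_short's own z axis and vertical above 0.3 rad).
It fails at once if the tape roll is moved more than 20 mm (distance of tape_roll from where it was at the start of the episode above 0.02 m).
It fails at once if the calculator is moved more than 20 mm (distance of calculator from where it was at the start of the episode above 0.02 m).
It fails at once if the marker pen is moved more than 20 mm (distance of marker from where it was at the start of the episode above 0.02 m).
It also fails if it takes over 59 s, if anything falls off the work surface, if the arm or the gripper's body presses on something with over 40 N, if the wrist force passes 120 N, or if a joint passes its speed limit or range.

## Working session

There is one attempt and no reset: what is moved stays moved. The work goes in short steps, each a Python script; the robot and the scene stay as the last script left them, time stands still between calls to the robot, and variables do not carry over. Pictures are saved under pics/ and viewed, at most 10 in all, crops included, and the job is handed in when it is done.

```bash
mkdir -p pics
cat > h.py <<'E'
import numpy as np, cv2
from rig import bot
def cloud(c):
    z=c["z_map"]; K=c["intrinsics"]; v,u=np.mgrid[:z.shape[0],:z.shape[1]]
    P=np.stack([(u-K[0,2])/K[0,0]*z,(v-K[1,2])/K[1,1]*z,z],-1)
    W=(P-c["t"])@c["R"]; W[z==0]=np.nan; return W
def save(c,n,s=1): cv2.imwrite(n,cv2.resize(c["color"][:,:,::-1],None,fx=s,fy=s))
E
python3 - <<'E'
from h import *
for n in("top","side"):
    c=bot.camera(n); save(c,f"pics/{n}0.png",1.5 if n=="top" else 1); np.savez(f"{n}0.npz",**c); print(n,-c["R"].T@c["t"])
print(bot.current_time())
E
```

```text
top [ 2.47516355e-01 -4.91571994e-04  1.00482870e+00]
side [ 0.3963413  -0.80384205  0.85408834]
0.1
```

View pics/top0.png

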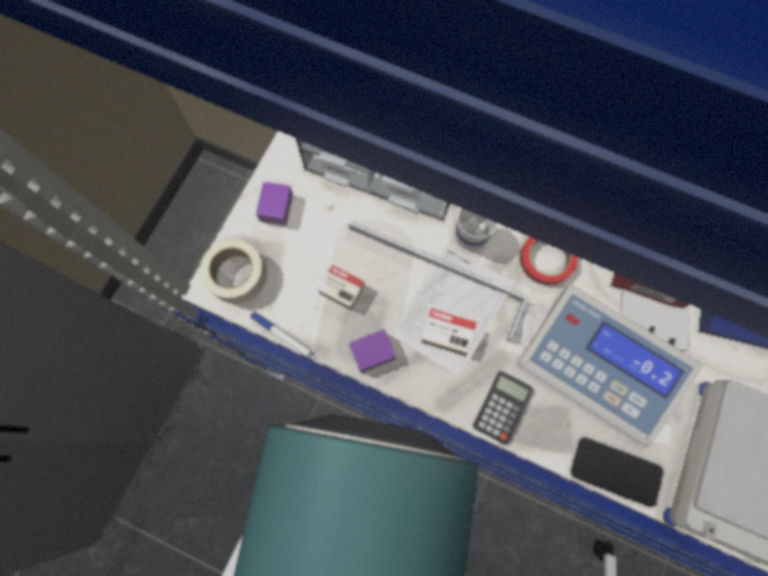

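View pics/side0.png

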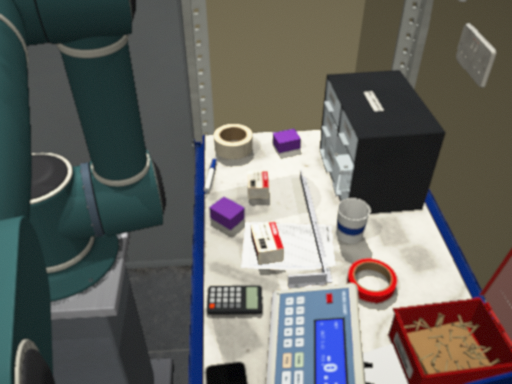

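The top view (1.5x) shows these candidates:
- **Red/white cartons:** at (343,285) and (451,330).
- **Purple look-alikes:** at (373,350) and (274,203). I leave these alone.
- **Stop:** the long bar runs (350,227)–(523,298), and the short bar goes from there to (513,340).
- **Bystanders:** tape at (233,270), calculator at (503,407), marker at (283,333).

Next I'll measure by depth and check in one rectified crop.

```bash
cat >> h.py <<'E'
def load(n): return dict(np.load(n))
def ortho(c,x0,x1,y0,y1,h,s=1000):
    # orthophoto of plane z=h; image up=+x, left=+y
    K=c["intrinsics"]; n=(int((x1-x0)*s),int((y1-y0)*s))
    i,j=np.mgrid[:n[0],:n[1]]; X=np.stack([x1-i/s,y1-j/s,np.full(n,h)],-1)
    p=(X@c["R"].T+c["t"])@K.T; p=(p[...,:2]/p[...,2:]).astype(np.float32)
    return cv2.remap(c["color"],p[...,0],p[...,1],cv2.INTER_CUBIC)
def boxes(c,zmin=.03,zmax=.055,amin=60,lim=(.25,.85,-.4,.45)):
    W=cloud(c); m=(W[...,2]>zmin)&(W[...,2]<zmax)&(W[...,0]>lim[0])&(W[...,0]<lim[1])&(W[...,1]>lim[2])&(W[...,1]<lim[3])
    n,l=cv2.connectedComponents(m.astype(np.uint8)); o=[]
    for k in range(1,n):
        q=l==k
        if q.sum()<amin: continue
        P=W[q]; r=cv2.minAreaRect(P[:,:2].astype(np.float32)); v,u=np.nonzero(q)
        b=cv2.boxPoints(r); e=b[1]-b[0]; f=b[2]-b[1]; L=e if np.hypot(*e)>np.hypot(*f) else f
        a=(np.arctan2(-L[0],L[1])+np.pi/2)%np.pi-np.pi/2
        o.append(dict(px=(u.mean().round(),v.mean().round()),n=len(P),h=np.median(P[:,2]),c=np.array(r[0]),s=sorted(r[1]),a=a,rgb=c["color"][q].mean(0).round()))
    return o
E
python3 - <<'E'
from h import *
np.set_printoptions(precision=4,suppress=True)
for n in("top","side"):
    c=load(n+"0.npz"); print(n)
    for b in boxes(c): print({k:np.round(v,4) for k,v in b.items()})
    W=cloud(c)
    m=(W[...,2]>.02)&(W[...,2]<.034)&(W[...,0]>.4)&(W[...,0]<.8)&(abs(W[...,1])<.4)
    k,l=cv2.connectedComponents(m.astype(np.uint8),connectivity=8)
    for i in range(1,k):
        q=l==i
        if q.sum()>25: P=W[q]; r=cv2.minAreaRect(P[:,:2].astype(np.float32)); v,u=np.nonzero(q);print("low",u.mean(),v.mean(),q.sum(),r,cv2.boxPoints(r).round(3).tolist())
c=load("top0.npz")
a=ortho(c,.3,.8,-.3,.45,.03); cv2.imwrite("pics/or.png",a[:,:,::-1])
E
```

```text
top
{'px': array([223., 115.]), 'n': np.int64(202), 'h': np.float64(0.0394), 'c': array([0.6656, 0.304 ]), 's': array([0.0178, 0.1365]), 'a': np.float32(0.0517), 'rgb': array([133., 135., 135.])}
{'px': array([182., 133.]), 'n': np.int64(447), 'h': np.float64(0.0376), 'c': array([0.571, 0.384]), 's': array([0.0564, 0.0712]), 'a': np.float32(-1.3192), 'rgb': array([143.,  98., 166.])}
{'px': array([313., 159.]), 'n': np.int64(67), 'h': np.float64(0.043), 'c': array([0.6548, 0.0134]), 's': array([0.0221, 0.065 ]), 'a': np.float32(-0.0149), 'rgb': array([87., 88., 95.])}
{'px': array([154., 179.]), 'n': np.int64(833), 'h': np.float64(0.047), 'c': array([0.4159, 0.386 ]), 's': array([0.1089, 0.1125]), 'a': np.float32(-0.3419), 'rgb': array([181., 177., 161.])}
{'px': array([227., 190.]), 'n': np.int64(507), 'h': np.float64(0.0378), 'c': array([0.4738, 0.1925]), 's': array([0.0565, 0.0705]), 'a': np.float32(-0.0505), 'rgb': array([186., 166., 159.])}
{'px': array([431., 193.]), 'n': np.int64(170), 'h': np.float64(0.0405), 'c': array([ 0.6986, -0.3312]), 's': array([0.0137, 0.1336]), 'a': 
[... 10969 characters left out ...]
.47600001096725464, -0.15299999713897705]]
low 430.55555555555554 322.27777777777777 36 ((0.7772027850151062, -0.25832462310791016), (0.01961786299943924, 0.003560114884749055), 3.709759473800659) [[0.7670000195503235, -0.25699999928474426], [0.7680000066757202, -0.26100000739097595], [0.7870000004768372, -0.2590000033378601], [0.7870000004768372, -0.25600001215934753]]
low 400.2905405405405 355.36486486486484 148 ((0.6977730989456177, -0.3210301697254181), (0.0038035926409065723, 0.11938144266605377), 4.066465377807617) [[0.6919999718666077, -0.2619999945163727], [0.699999988079071, -0.38100001215934753], [0.7039999961853027, -0.3799999952316284], [0.6949999928474426, -0.26100000739097595]]
```

View pics/or.png

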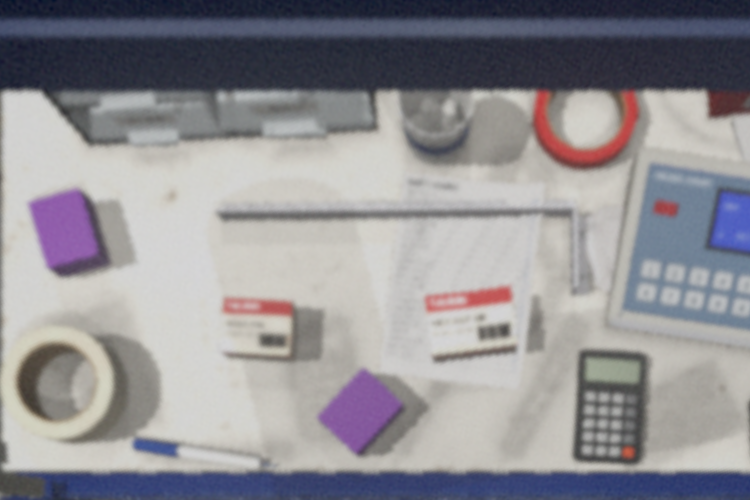

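The choice is confirmed. The long carton is at (0.477,-0.021) with an 87x60 mm footprint. The short one is at (0.473,0.193), 71x56 mm. Both are red/white, and their heights match. Now I'll fit the stop and push the long carton in.

```bash
cat >> h.py <<'E'
from scipy.spatial.transform import Rotation as Ro
def rot(a):
    y=np.array([-np.sin(a),np.cos(a),0]); best=None
    for s in(1,-1):
        Y=s*y; Z=np.array([0,0,-1.]); R=np.stack([np.cross(Y,Z),Y,Z],1); rv=Ro.from_matrix(R).as_rotvec()
        q=bot.ik([.45,0,.12],rv)
        if q is not None:
            d=abs(np.array(q)-bot.current_q()).max()
            if best is None or d<best[0]: best=(d,rv,s)
    return best[1]
E
cat > fit.py <<'E'
from h import *
A=[];B=[]
for n in("top","side"):
    W=cloud(load(n+"0.npz")).reshape(-1,3); z=W[:,2]
    m=(z>.024)&(z<.034)
    P=W[m&(abs(W[:,0]-.592)<.012)&(W[:,1]>-.11)&(W[:,1]<.225)]
    Q=W[m&(W[:,0]>.515)&(W[:,0]<.58)&(abs(W[:,1]+.13)<.015)]
    p=np.polyfit(P[:,1],P[:,0],1); print(n,len(P),p,np.std(P[:,0]-np.polyval(p,P[:,1])),"short",len(Q),np.median(Q[:,1]),Q[:,0].mean())
    A.append(p);B.append((np.median(Q[:,1]),Q[:,0].mean()))
p=np.mean(A,0); a=-np.arctan(p[0]); c,s=np.cos(a),np.sin(a)
ex=np.array([c,s]);ey=np.array([-s,c])
b=np.mean(B,0); v=np.array([b[1],b[0]])@ey+.002; u=np.array([p[1],0])@ex-.002
C=u*ex+v*ey; print("angle",a,"corner",C); np.savez("stop.npz",a=a,C=C)
E
python3 fit.py; python3 -c "
from h import *
print(bot.current_tcp_rot(), rot(0), bot.ik([.45,0,.12],rot(0)))"
```

```text
top 228 [-0.01069443  0.5935036 ] 0.0013903529269003482 short 41 -0.1255314697229836 0.5479783336630415
side 223 [-0.01158753  0.5930951 ] 0.0013371794748288709 short 105 -0.12467475500867291 0.5483656458496708
angle 0.011140519038578265 corner [ 0.59266519 -0.12260729]
[-3.10789981e+00 -4.51958912e-01  1.87529300e-04] [3.14159265 0.         0.        ] [-5.66970377e-02 -3.52995151e-01  2.02983540e+00 -4.44089210e-16
  1.46475241e+00  1.51409929e+00]
```

```bash
cat >> h.py <<'E'
def stop():
    d=np.load("stop.npz"); a=float(d["a"]); e=np.array([[np.cos(a),-np.sin(a)],[np.sin(a),np.cos(a)]]); return a,d["C"],e
def S(x,y,z):
    a,C,e=stop(); return [*(C+e@[x,y]),z]
def toS(p):
    a,C,e=stop(); return e.T@(np.array(p[:2])-C)
def rep(m): print(m,"t",round(bot.current_time(),2),"S",toS(bot.current_position()).round(4),"F",np.round(bot.current_force(),1))
Z=.012
def push_x(c,ac,w,op):
    "push carton (centre c, angle ac, width w) square on to the long bar, fingers op apart"
    a=stop()[0]; R0=rot(ac); R1=rot(a)
    n=np.array([np.cos(ac),np.sin(ac)]); s=np.array(c)-n*(w/2+.0075+.012)
    bot.move_pose([*s,.16],R0); bot.move_gripper(op); rep("above")
    bot.move_straight([*s,Z],v=.12); rep("down")
    y=toS(c)[1]
    bot.move_straight(S(-w-.0075-.012,y,Z),R1,v=.07); rep("near bar")
    print(bot.move_straight(S(-w-.0075+.006,y,Z),v=.025,until_force=15)); rep("pressed")
    p=toS(bot.current_position()); bot.move_straight(S(p[0]-.025,p[1],Z),v=.1)
    bot.move_straight(S(p[0]-.025,p[1],.1),v=.15)
E
python3 - <<'E'
from h import *
push_x((.477,-.0207),.122,.060,.040)
c=bot.camera("top"); save(c,"pics/t1.png"); 
for b in boxes(c,lim=(.4,.6,-.15,.3)): print({k:np.round(v,4) for k,v in b.items()}, toS(b["c"]))
E
```

```text
above t 3.45 S [-0.1637  0.0977] F [ 0.7  0.1 -0.8]
down t 4.83 S [-0.1633  0.0977] F [-0.  -0.   0.3]
near bar t 6.19 S [-0.0795  0.1032] F [0.3 0.3 0.3]
True
pressed t 6.72 S [-0.0674  0.1032] F [1.  0.2 0.7]
{'px': array([227., 190.]), 'n': np.int64(503), 'h': np.float64(0.0377), 'c': array([0.4733, 0.1923]), 's': array([0.0557, 0.0702]), 'a': np.float32(-0.0413), 'rgb': array([200., 179., 172.])} [-0.11579982  0.31623845]
```

```bash
cat >> h.py <<'E'
def push_y(x,y0,yend,hw=.0175):
    "closed fingers push -y along the bar at x; carton's far end should finish at yend"
    R=rot(stop()[0])
    bot.move_straight(S(x,y0,.1),R,v=.2); bot.move_gripper(0)
    bot.move_straight(S(x,y0,Z),v=.15); rep("down")
    bot.move_straight(S(x,yend+hw+.012,Z),v=.07); rep("near")
    print(bot.move_straight(S(x,yend+hw-.006,Z),v=.025,until_force=15)); rep("pressed")
    p=toS(bot.current_position()); bot.move_straight(S(x,p[1]+.025,Z),v=.1)
    bot.move_straight(S(x,p[1]+.025,.1),v=.15)
E
python3 - <<'E'
from h import *
push_y(-.030,.182,.088)
a=stop()[0]
bot.move_straight(S(-.25,.2,.16),v=.25)
np.savez("top1.npz",**bot.camera("top"))
c=bot.camera("side"); save(c,"pics/s1.png",1.5)
for n in(load("top1.npz"),c):
  for b in boxes(n,lim=(.4,.585,-.15,.3),zmin=.035): print({k:np.round(v,4) for k,v in b.items()}, toS(b["c"]),b["a"]-a)
E
```

```text
down t 10.07 S [-0.0296  0.182 ] F [-0.3  0.3  0.1]
near t 11.15 S [-0.0302  0.1175] F [ 0.5 -0.7 -0.1]
True
pressed t 11.7 S [-0.0301  0.105 ] F [1.7 5.9 3. ]
{'px': array([331., 202.]), 'n': np.int64(633), 'h': np.float64(0.0451), 'c': array([ 0.5585, -0.0793]), 's': array([0.0528, 0.0873]), 'a': np.float32(0.0049), 'rgb': array([201., 183., 181.])} [-0.03363414  0.04364648] -0.0062577063
{'px': array([257., 179.]), 'n': np.int64(377), 'h': np.float64(0.0396), 'c': array([0.4729, 0.1918]), 's': array([0.0542, 0.0776]), 'a': np.float32(-0.0584), 'rgb': array([214., 176., 160.])} [-0.11621826  0.3157464 ] -0.069525294
{'px': array([235., 208.]), 'n': np.int64(143), 'h': np.float64(0.0394), 'c': array([0.4166, 0.0859]), 's': array([0.0316, 0.0604]), 'a': np.float32(-0.033), 'rgb': array([150.,  79., 186.])} [-0.17372019  0.21043885] -0.044112973
{'px': array([306., 255.]), 'n': np.int64(828), 'h': np.float64(0.0463), 'c': array([ 0.5585, -0.0772]), 's': array([0.0527, 0.0903]), 'a': np.float32(0.0027), 'rgb': array([220., 195., 185.])} [-0.0336588   0.04582027] -0.008480721
```

View pics/s1.png

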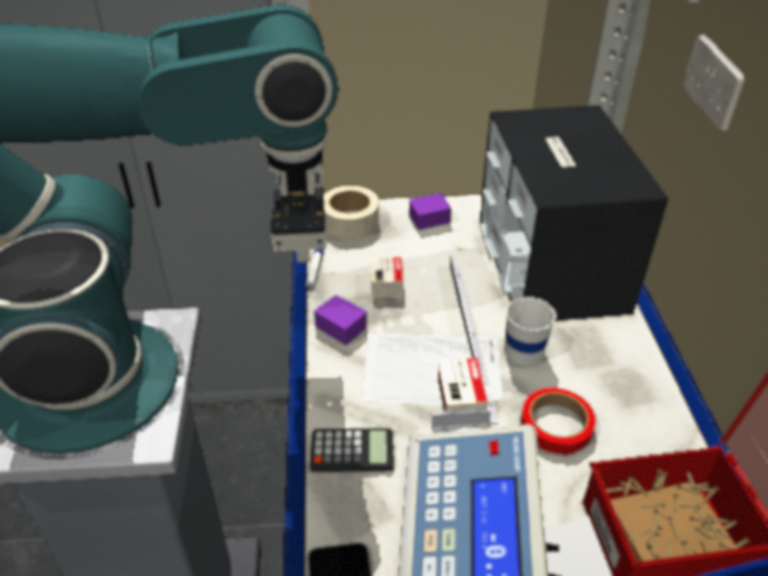

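The picture shows the long carton at (462,385), seated in the corner at S (-0.030,0.044), with everything else undisturbed. Next I'll push the short one.

Run:
```python
from h import *
push_x((.473,.1922),-.052,.056,.022)
push_y(-.028,.386,.158)
bot.move_straight(S(-.25,.25,.16),v=.25)
a=stop()[0]
for n in("top","side"):
  c=bot.camera(n); np.savez(n+"2.npz",**c)
  if n=="side": save(c,"pics/s2.png",1.5)
  for b in boxes(c,lim=(.5,.585,-.15,.3),zmin=.034): print({k:np.round(v,4) for k,v in b.items()}, toS(b["c"]),b["a"]-a)
print(bot.current_time())
```

```text
above t 15.26 S [-0.1636  0.319 ] F [0.1 0.6 0.8]
down t 16.64 S [-0.1632  0.3193] F [-0.3  0.5  0.1]
near bar t 18.05 S [-0.0757  0.3162] F [-0.3  1.  -0.6]
True
pressed t 18.61 S [-0.0624  0.3161] F [-0.5 -0.3  0.5]
down t 21.64 S [-0.0276  0.3862] F [ 0.4 -0.4  1. ]
near t 24.62 S [-0.0279  0.1876] F [0.7 0.5 0.1]
True
pressed t 25.18 S [-0.028   0.1749] F [-0.1  4.6  4.2]
{'px': array([320., 197.]), 'n': np.int64(1069), 'h': np.float64(0.043), 'c': array([ 0.5584, -0.0445]), 's': array([0.0531, 0.1573]), 'a': np.float32(0.0003), 'rgb': array([202., 184., 181.])} [-0.03336228  0.07851917] -0.010847979
{'px': array([304., 246.]), 'n': np.int64(1249), 'h': np.float64(0.045), 'c': array([ 0.5585, -0.0426]), 's': array([0.0528, 0.1613]), 'a': np.float32(0.0005), 'rgb': array([220., 194., 184.])} [-0.03323306  0.08035297] -0.0106846625
27.5
```

View pics/s2.png

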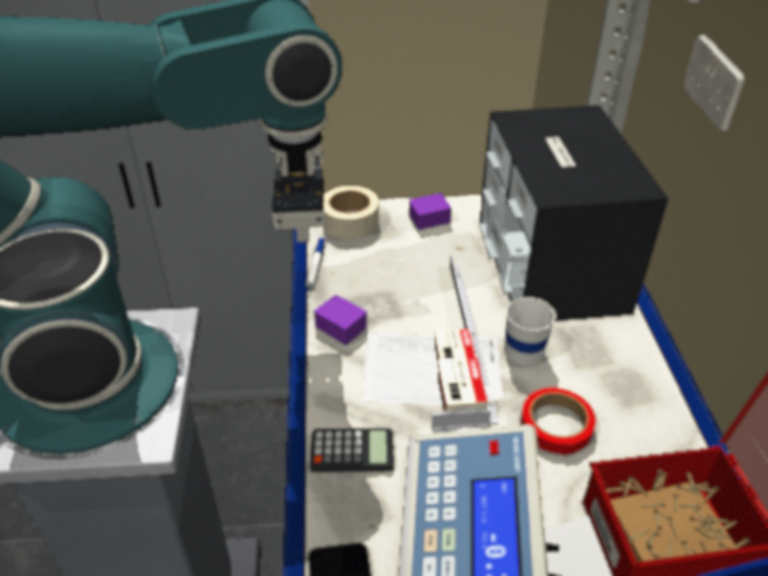

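The row is closed: the picture shows the cartons end to end from (455,345) to (463,395), 158 mm long. One numeric check of each carton's squareness before handing in.

Run:
```python
from h import *
a,C,e=stop()
for n in("top","side"):
  W=cloud(load(n+"2.npz")).reshape(-1,3); s=(W[:,:2]-C)@e
  for nm,lo,hi,z0,z1 in(("long",-.01,.087,.04,.05),("short",.09,.18,.034,.044)):
    m=(W[:,2]>z0)&(W[:,2]<z1)&(s[:,1]>lo)&(s[:,1]<hi)&(s[:,0]>-.09)&(s[:,0]<.003); P=s[m]
    bins=[P[(P[:,1]>=y)&(P[:,1]<y+.012)][:,0].min() for y in np.arange(max(lo,0.006),min(hi,.150)-.012,.012)]
    print(n,nm,"near face x",np.round(bins,4),"y",P[:,1].min().round(4),P[:,1].max().round(4),"x max",P[:,0].max().round(4))
```

```text
top long near face x [-0.0596 -0.0594 -0.0596 -0.0591 -0.0598 -0.0596] y -0.0001 0.0869 x max 0.0007
top short near face x [-0.0544 -0.0551 -0.055  -0.0555] y 0.09 0.157 x max 0.0002
side long near face x [-0.0595 -0.0597 -0.0599 -0.0593 -0.0596 -0.0594] y 0.0003 0.0866 x max 0.0004
side short near face x [-0.054  -0.0547 -0.055  -0.0547] y 0.0925 0.1608 x max 0.0011
```

All faces are flush and square, and the gripper is clear.

```bash
python3 -c "
from rig import bot
print(bot.hand_in())"
```

```text
the job is handed in; nothing more can be done
None
```

I handed the job in at about 27.5 s: by camera measurement both cartons are flush and square in one closed row in the corner stop, long carton first, with the bystanders looking unmoved in the last picture and the gripper clear; the judge's verdict was not shown.

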